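Clamp the culture dish on the bench shaker

TASK

Clamp the culture dish on the small bench shaker: using only the fingertips or the outside of the fingers, push the swung-out clamp strap round by its orange block until it stops over the middle of the dish, and after that push the red cam lever all the way down so that the strap's foot presses on the dish. Only push, do not lift anything: the dish stays flat in its seat, and the things lying around the shaker stay where they are.

Things in the scene. Friction and masses are not known exactly. Their poses are not given: they have to be found in the camera images.
- shaker: white bench shaker fixed on the worktop; platform top 62 mm above the worktop. Origin on the worktop under the centre of the dish seat, z up, display panel on the -x side. The platform reaches 75 mm either way along x, 128 mm to -y, 72 mm to +y. The clamp post stands at [0, -78] mm
- seat (a point): centre of the dish seat, on the platform top (62 mm above the worktop); four black lugs 7 mm high stand round it
- dish: closed petri dish with pale beige medium, 89 mm across, 14 mm high, loose in the seat; origin under its centre, z up. Its top is 75 mm above the worktop
- swing (a joint): angle of the clamp strap about the vertical post, rad: 0 = at its stop, straight over the dish centre; positive = swung out anticlockwise seen from above (from the shaker's +y direction towards its -x side), up to 1.6. Swings only; a light friction (about 1 N at the block) holds it where it is left
- strap: clamp strap: aluminium bar 16 mm wide, 14 high, orange block on its free end. Origin on the post axis at the bar's underside (86 mm above the worktop, lever up). y axis: along the bar to its free end (112 mm out); x axis: the side to which it swings home, so it is pushed on its -x face. A black rubber foot 78 mm out hangs 8 mm below the bar, 3 mm above the dish until the lever is pushed down
- push_block (a point): middle of the orange block on the strap's free end: 16 mm wide (8 mm either side of this point along the strap's x), 40 mm long along the strap's y; together with the bar it makes a flat upright side from 86 to 124 mm above the worktop. This point is 90 mm from the post axis and 108 mm above the worktop
- cam_lever (a joint): angle of the red cam lever, rad: 0 = raised 50 degrees above the horizontal, 0.873 = fully down (level) at its stop. It stays where it is left; about 4 to 7 N straight down on it, 42 mm from the pivot, moves it, up to about 15 N near the end where the foot meets the dish
- lever_pivot (a point): the lever's pivot, on the post's axis, 116 mm above the worktop. The pivot pin lies across the strap; it turns with the strap
- lever_end (a point): outer end of the lever's centre line, 95 mm from the pivot; the lever points away from the dish (along the strap's -y) and up. Its red grip, 20 mm wide and 12 mm thick, covers the last 62 mm
- red_marker: red marker pen lying in front of the shaker, 14 x 137 x 15 mm; origin under its middle. Not part of the job
- specimen_cup: screw-lid specimen cup with yellow lid, 53 mm across, 62 mm tall, left of the shaker; origin under its centre. Not part of the job
- sample_tube: capped sample tube lying on the worktop left of the shaker, 14 x 67 x 14 mm; origin under its middle. Not part of the job
- tape: roll of beige masking tape lying flat, 86 mm across, 18 mm high, right of the shaker; origin under its centre. Not part of the job
- small_bottle: small white reagent bottle with red cap, 38 mm across, 74 mm tall, right of the shaker; origin under its centre. Not part of the job
- coverslips: small white coverslip box, 29 x 34 x 15 mm, left of the shaker; origin under its centre. Not part of the job
Mind the look-alikes: they are no part of the job. What is shaped like the dish but green or pink is not meant.

How it is judged:
By the outcome, as a careful person would: the job done as asked, in the order asked, and still so for the second after the job is handed in, with the robot touching nothing.
It also fails if it takes over 48 s, if anything falls off the work surface, if the arm or the gripper's body presses on something with over 40 N, if the wrist force passes 120 N, or if a joint passes its speed limit or range.

ROBOT

A 7-joint arm with a two-finger parallel gripper is mounted at the origin on a cart in front of the work surface, level with it; the furniture and walls round the work are solid. World frame = base frame: x ahead of the robot, y to its left, z up, the work surface at z = 0. Lengths are in m, angles in degrees, forces in N, time in s.
With the tool pointing down it reaches from about 0.425 to 0.875 m from the base axis. Payload 4.7 kg.
Tool frame: the origin (TCP) lies between the finger pads; the fingertips stand 17 mm ahead of it and the grasp point (between the pads) lies 2 mm behind it; z points along the fingers, y is the line along which they close (so a half turn about z gives the same grasp; the last joint's range is limited). The gripper opens to 87 mm and grips with 3 to 60 N. Pads are 19 mm wide; open, the fingers measure 117 mm over their backs; the gripper's body (75 mm by 190 mm) begins 51 mm behind the grasp point.
Start: joints at [77.298, 18.392, -4.016, 83.108, 1.295, 78.541, -3.26], TCP at [0.152, -0.632, 0.24] pointing down, gripper open.
Joint ranges: [-163.93, 163.93], [-17.29, 119.83], [-79.2, 71.16], [3.27, 140.29], [-89.18, 269.18], [5.43, 117.66], [-154.24, 154.24]. Speed limits (degrees/s): [147.25, 147.25, 180, 180, 180, 180, 180].

INTERFACE

Orientations are given as [roll, pitch, yaw] about the fixed x, y, z axes, in that order (R = Rz(yaw) Ry(pitch) Rx(roll)).
In Python, from cell import env, cams gives the robot as it stands.
- The arm moves only by the shell command python3 -m pendant 'ROWS' [FORCE]. ROWS is JSON, a list of rows, each an object of numbers: "tx", "ty", "tz": the shift along the tool's x, y, z each as a share of 0.05 m, from -1 to 1; "spin": the turn about the tool's z as a share of 4 degrees, from -1 to 1; "claw": the closure, from 0 (fully open) to 1 (shut). A call has 1 to 10 rows; each row shifts and turns the commanded pose from where the row before left it, along the tool's axes as they then stand; what a row does not reach is not made up. A row lasts 1/8 s, in which the tool goes at most 62.5 mm and 10.7 degrees, less where a joint would pass 70% of its speed; a pose out of reach is approached as far as the arm can. A call with a number of a shift or a turn outside -1 to 1 is refused whole. A call with a gripper value outside its range is refused whole. The fingers move at their own pace and stop on an object; FORCE is the grip in N (left out, the last holds). Time passes only in rows, so rows that do not move let the fingers close. It gives the time, the measured TCP pose, the force, the opening and the grip force at its end, in the units of the state.
- env.get_obs(): the state, without advancing time (a new reading comes with each control period).
- cams.read_camera(name): name is "side" or "top" or "wrist"; returns the picture (384x512x3 uint8, red, green, blue); there is no depth.
- cams.camera_info(name): a dict with "fx", "fy", "cx", "cy" (pixels), "k1" (the pictures are not rectified: a ray, as slopes to the right and down, at radius r is drawn at 1 + k1 r^2 times it, then the intrinsics apply), "rvec" (rotation vector, rad) and "tvec" (3), from world to camera coordinates, as OpenCV has them. Camera axes: x right, y down, z forward; pixel columns grow to the right and rows downward; lengths in m; the calibration is good to about 2 mm. A picture is of the moment at which its call begins: read the wrist's pose just before it. camera_info takes no time and is no camera call; for the wrist camera it gives the pose at the moment of the call.
- env.sign_off(): hands the job in; it is judged then, once.
The state is a dict: "time_s": time; "qpos": joint angles; "joint_velocities": joint speeds; "effort": joint torques, N m; "tool_pos": TCP position; "tool_rot": TCP orientation; "force": force on the tool from outside, world axes, zero at the start; "wrist_torque": the same for the moment, N m; "grip_width": finger opening in m; "grasp_force": force on a finger pad.
Only numpy, scipy, OpenCV 4.12 (cv2) and the standard library are available. Lean on these libraries where they do the work, as an engineer would, in place of code of your own. Each camera call takes 0.05 s, during which the arm holds its last target. There are 200 camera calls.

## Working session

There is one attempt and no reset: what is moved stays moved. The work goes in short steps, Python scripts to look and compute and a shell command to move; the robot and the scene stay as the last step left them, time stands still between calls to the robot, and variables do not carry over. Pictures are saved under pics/ and viewed, at most 10 in all, crops included, and the job is handed in when it is done.

```bash
ls; mkdir -p pics
python3 - <<'E'
from cell import env,cams
import cv2
o=env.get_obs();print(o)
for n in("top","side"):
    im=cams.read_camera(n);cv2.imwrite(f"pics/{n}0.png",im[:,:,::-1]);print(n,cams.camera_info(n))
E
```

```text
pics
{'time_s': 0.0, 'qpos': array([77.29877189, 18.43860875, -4.01592834, 83.1733717 ,  1.29479956,
       78.5421872 , -3.259387  ]), 'joint_velocities': array([-0.07717746, -0.05774068,  0.01721492, -0.09654703,  0.09079834,
        0.01393439,  0.00027253]), 'effort': array([ 1.08234184e-03, -4.91284168e+01, -4.03646166e-01, -3.12534642e+01,
       -6.39926735e-02,  4.39780857e-02,  1.84057740e-04]), 'tool_pos': array([ 0.15167582, -0.63152236,  0.23848007]), 'tool_rot': array([-1.79891066e+02,  5.44647714e-03,  1.35118986e+01]), 'force': array([ 0.42080087, -0.28541933, -0.71179009]), 'wrist_torque': array([ 0.00613   ,  0.01166302, -0.00238705]), 'grasp_force': 0.0, 'grip_width': 0.08685237600934936}
top {'fx': 370.7724764700027, 'fy': 370.7724764700027, 'cx': 251.5011178488594, 'cy': 192.8000232168084, 'k1': -0.027156998069441517, 'rvec': array([ 2.2240985 , -2.1758684 ,  0.06294633]), 'tvec': array([-0.18416472,  0.49279452,  1.22290377])}
side {'fx': 347.3654190032033, 'fy': 347.3654190032033, 'cx': 254.7498670953072, 'cy': 192.9700079262415, 'k1': -0.049917030954959495, 'rvec': array([ 0.75198641, -2.52188613,  1.17213609]), 'tvec': array([0.3308417 , 0.38398064, 0.6214418 ])}
```

View pics/top0.png

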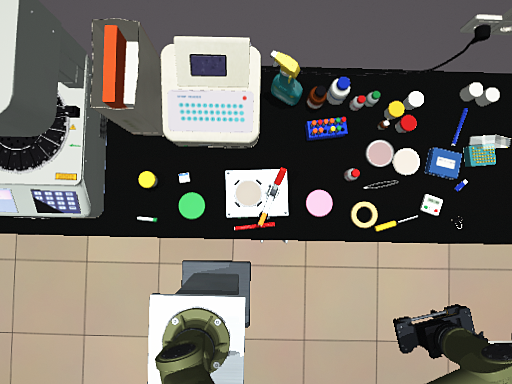

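View pics/side0.png

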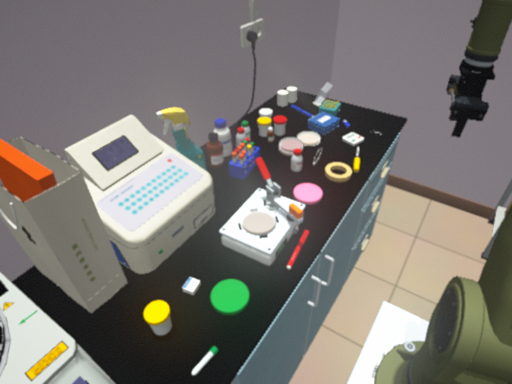

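The top view shows the beige dish at (249,193) on the white shaker. The strap post is near (273,192), the orange block near (263,217) and the red lever towards (281,172). Look-alikes for the dish are the green disc (192,206), pink disc (319,203) and the beige/pink dishes at (379,153) and (406,161), none of them on a shaker. For the red lever, the only one is the red marker (254,226). I choose the parts on the shaker, and check them in a close crop.

```bash
cat > h.py <<'E'
import numpy as np,cv2
from cell import env,cams
def ray(name,uv,info=None):
    c=info or cams.camera_info(name);R=cv2.Rodrigues(c['rvec'])[0]
    d=np.array([(uv[0]-c['cx'])/c['fx'],(uv[1]-c['cy'])/c['fy']]);s=d.copy()
    for _ in range(10): s=d/(1+c['k1']*(s@s))
    return -R.T@c['tvec'],R.T@np.array([s[0],s[1],1])
def onz(name,uv,z,info=None):
    o,d=ray(name,uv,info);return (o+d*(z-o[2])/d[2])
def proj(name,p,info=None):
    c=info or cams.camera_info(name);R=cv2.Rodrigues(c['rvec'])[0]
    q=R@np.asarray(p)+c['tvec'];s=q[:2]/q[2];s=s*(1+c['k1']*(s@s))
    return s*c['fx']+[c['cx'],c['cy']]
def mask(im,lo,hi): return cv2.inRange(cv2.cvtColor(im,cv2.COLOR_RGB2HSV),lo,hi)
E
python3 - <<'E'
from h import *
im=cams.read_camera("top");x0,y0=210,155
c=im[155:240,210:310];big=cv2.resize(c,None,fx=7,fy=7,interpolation=cv2.INTER_CUBIC);cv2.imwrite("pics/crop.png",big[:,:,::-1])
def blobs(nm,m,z):
    cs,_=cv2.findContours(m,cv2.RETR_EXTERNAL,cv2.CHAIN_APPROX_NONE)
    for k in cs:
        if cv2.contourArea(k)<15: continue
        (u,v),(w,h),a=cv2.minAreaRect(k);M=cv2.moments(k);u,v=M['m10']/M['m00'],M['m01']/M['m00']
        print(nm,round(u+x0,1),round(v+y0,1),round(w),round(h),round(a),onz("top",(u+x0,v+y0),z).round(4), cv2.boxPoints(cv2.minAreaRect(k)).round(1).tolist())
blobs("white",mask(c,(0,0,200),(180,20,255)),.062)
blobs("dish",mask(c,(0,15,140),(25,70,235)),.075)
blobs("orange",mask(c,(8,150,150),(20,255,255)),.124)
blobs("red",mask(c,(0,150,120),(6,255,255)),.165)
blobs("red2",mask(c,(174,150,120),(180,255,255)),.165)
E
```

```text
white 254.2 193.4 47 62 89 [ 0.4927 -0.1817  0.062 ] [[15.0, 15.100000381469727], [76.5999984741211, 13.600000381469727], [77.80000305175781, 60.5], [16.100000381469727, 62.0]]
dish 248.0 192.6 23 23 45 [ 0.494  -0.1618  0.075 ] [[21.5, 37.5], [38.0, 21.0], [54.5, 37.5], [38.0, 54.0]]
red 245.9 226.7 4 22 84 [ 0.3901 -0.1581  0.165 ] [[24.700000762939453, 70.69999694824219], [46.900001525878906, 68.5], [47.29999923706055, 72.5999984741211], [25.100000381469727, 74.80000305175781]]
red 269.6 224.1 4 11 82 [ 0.399  -0.2269  0.165 ] [[53.400001525878906, 67.80000305175781], [63.900001525878906, 66.30000305175781], [64.5, 70.5], [54.0, 72.0]]
red 280.0 175.7 6 18 23 [ 0.5412 -0.2548  0.165 ] [[63.70000076293945, 27.600000381469727], [70.80000305175781, 11.199999809265137], [76.5999984741211, 13.699999809265137], [69.5, 30.100000381469727]]
```

View pics/crop.png

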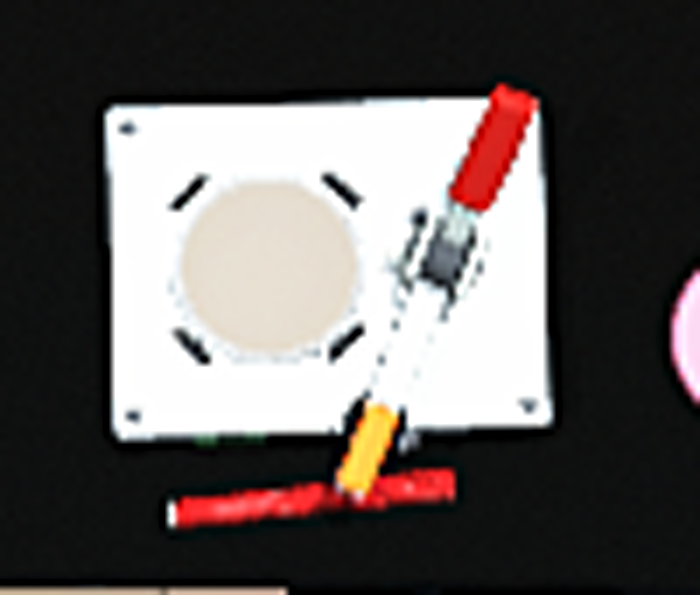

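The crop confirms the choice. The dish sits between four lugs at (248,193), the orange block is at (262.7,219), the post at (273.5,191.5) and the red grip runs (277,183)→(283.5,168). The strap block overhangs the marker pen, and nothing else is near.

Run:
```python
from h import *
P=lambda u,v,z:onz("top",(210+u/7-.5,155+v/7-.5),z)
cor=np.array([P(108,105,.062),P(542,98,.062),P(552,425,.062),P(117,437,.062)]);print(cor.round(4))
# shaker coords TL(+x,+y): (75,72) TR (75,-128) BR(-75,-128) BL(-75,72)
loc=np.array([[.075,.072],[.075,-.128],[-.075,-.128],[-.075,.072]])
M,_=cv2.estimateAffinePartial2D(loc.astype(np.float32),cor[:,:2].astype(np.float32));
yaw=np.arctan2(M[1,0],M[0,0]);s=np.hypot(M[1,0],M[0,0]);R=np.array([[np.cos(yaw),-np.sin(yaw)],[np.sin(yaw),np.cos(yaw)]])
c=cor[:,:2].mean(0)-R@loc.mean(0);print("yaw",np.degrees(yaw),"scale",s,"seat",c)
print("dish",P(268,268,.075))
post=c+R@[0,-.078];blk=P(369,448,.124)[:2];d=blk-post
phi=np.degrees(np.arctan2(d[1],d[0]))-90-np.degrees(yaw);print("post",post,"blk",blk,np.hypot(*d),"swing",(phi+180)%360-180)
g0=P(516,95,.116+.095*.766)[:2];d2=post-g0;print("lever end",g0,np.hypot(*d2),(np.degrees(np.arctan2(d2[1],d2[0]))-90-np.degrees(yaw)+180)%360-180)
for n in(0,45,90):print(n,(post+R@(.09*np.array([-np.sin(np.radians(n)),np.cos(np.radians(n))]))).round(4))
print("leverhome",post+R@[0,-.07])
# cross-check with side
for n,p in dict(block=[*blk,.124],dish=[*c,.075],post=[*post,.116]).items():print(n,proj("side",p))
m=P(310,498,.008);print("marker",m)
```

```text
[[ 0.5672 -0.0861  0.062 ]
 [ 0.575  -0.2851  0.062 ]
 [ 0.4252 -0.2922  0.062 ]
 [ 0.4155 -0.094   0.062 ]]
yaw 2.6422066618125575 scale 0.9986383122066399 seat [ 0.49443665 -0.16139553]
dish [ 0.49341945 -0.16111313  0.075     ]
post [ 0.49803236 -0.23931261] blk [ 0.41412611 -0.20659968] 0.09005772089669187 swing 66.05824037557358
lever end [ 0.56106398 -0.261531  ] 0.06683294340172777 67.94044261984254
0 [ 0.4939 -0.1494]
45 [ 0.4315 -0.1787]
90 [ 0.4081 -0.2435]
leverhome [ 0.50125928 -0.30923819]
block [294.88454387 207.01389333]
dish [257.68837739 219.8375926 ]
post [272.60188826 190.71612496]
marker [ 0.38756117 -0.18334605  0.008     ]
```

The strap is swung out about 66° (strap x axis at world yaw 68.7°), with the post at (0.498,-0.239). I'll push with closed fingers, the tool turning with the strap. First the transfer: move, then spin.

```bash
python3 -m pendant '[{"tx":0.66,"ty":-0.65,"claw":1},{"tx":0.66,"ty":-0.65,"claw":1},{"tx":0.66,"ty":-0.65,"claw":1},{"tx":0.66,"ty":-0.65,"claw":1},{"tx":0.66,"ty":-0.65,"claw":1},{"tx":0.66,"ty":-0.65,"claw":1},{"tx":0.66,"ty":-0.65,"claw":1},{"tx":0.66,"ty":-0.65,"claw":1},{"tx":0.66,"ty":-0.65,"claw":1},{"tx":0.66,"ty":-0.65,"claw":1}]' 20
python3 -m pendant '[{"spin":-1,"claw":1},{"spin":-1,"claw":1},{"spin":-1,"claw":1},{"spin":-1,"claw":1},{"spin":-1,"claw":1},{"spin":-1,"claw":1},{"spin":-1,"claw":1},{"spin":-1,"claw":1},{"spin":-1,"claw":1},{"spin":-1,"claw":1}]'
python3 -m pendant '[{"spin":-1,"claw":1},{"spin":-1,"claw":1},{"spin":-1,"claw":1},{"spin":-0.75,"claw":1},{"claw":1},{"claw":1}]'
```

```text
invalid input at $[0]: expected keys tx, ty, tz, spin, claw
invalid input at $[0]: expected keys tx, ty, tz, spin, claw
invalid input at $[0]: expected keys tx, ty, tz, spin, claw
```

```bash
python3 -m pendant '[{"tx":0.66,"ty":-0.65,"tz":0,"spin":0,"claw":1},{"tx":0.66,"ty":-0.65,"tz":0,"spin":0,"claw":1},{"tx":0.66,"ty":-0.65,"tz":0,"spin":0,"claw":1},{"tx":0.66,"ty":-0.65,"tz":0,"spin":0,"claw":1},{"tx":0.66,"ty":-0.65,"tz":0,"spin":0,"claw":1},{"tx":0.66,"ty":-0.65,"tz":0,"spin":0,"claw":1},{"tx":0.66,"ty":-0.65,"tz":0,"spin":0,"claw":1},{"tx":0.66,"ty":-0.65,"tz":0,"spin":0,"claw":1},{"tx":0.66,"ty":-0.65,"tz":0,"spin":0,"claw":1},{"tx":0.66,"ty":-0.65,"tz":0,"spin":0,"claw":1}]' 20
python3 -m pendant '[{"tx":0,"ty":0,"tz":0,"spin":-1,"claw":1},{"tx":0,"ty":0,"tz":0,"spin":-1,"claw":1},{"tx":0,"ty":0,"tz":0,"spin":-1,"claw":1},{"tx":0,"ty":0,"tz":0,"spin":-1,"claw":1},{"tx":0,"ty":0,"tz":0,"spin":-1,"claw":1},{"tx":0,"ty":0,"tz":0,"spin":-1,"claw":1},{"tx":0,"ty":0,"tz":0,"spin":-1,"claw":1},{"tx":0,"ty":0,"tz":0,"spin":-1,"claw":1},{"tx":0,"ty":0,"tz":0,"spin":-1,"claw":1},{"tx":0,"ty":0,"tz":0,"spin":-1,"claw":1}]'
python3 -m pendant '[{"tx":0,"ty":0,"tz":0,"spin":-1,"claw":1},{"tx":0,"ty":0,"tz":0,"spin":-1,"claw":1},{"tx":0,"ty":0,"tz":0,"spin":-1,"claw":1},{"tx":0,"ty":0,"tz":0,"spin":-0.75,"claw":1},{"tx":0,"ty":0,"tz":0,"spin":0,"claw":1},{"tx":0,"ty":0,"tz":0,"spin":0,"claw":1}]'
```

```text
time_s: 1.4
tool_pos: [0.3972, -0.2375, 0.2395]
tool_rot: [180.0, 0.0, 13.5]
force: [1.2, -0.5, 0.1]
grip_width: 0.0019
grasp_force: 0.0
time_s: 2.65
tool_pos: [0.3966, -0.2388, 0.2393]
tool_rot: [-180.0, 0.0, 53.6]
force: [-0.3, -0.1, -0.3]
grip_width: 0.0008
grasp_force: 0.0
time_s: 3.4
tool_pos: [0.3967, -0.2389, 0.2394]
tool_rot: [-180.0, 0.0, 68.5]
force: [-0.6, 0.2, 0.3]
grip_width: 0.0005
grasp_force: 0.0
```

```bash
python3 -m pendant '[{"tx":0,"ty":0,"tz":0.5,"spin":0,"claw":1},{"tx":0,"ty":0,"tz":0.5,"spin":0,"claw":1},{"tx":0,"ty":0,"tz":0.5,"spin":0,"claw":1},{"tx":0,"ty":0,"tz":0.5,"spin":0,"claw":1},{"tx":0,"ty":0,"tz":0.5,"spin":0,"claw":1},{"tx":0,"ty":0,"tz":0,"spin":0,"claw":1},{"tx":0,"ty":0,"tz":0,"spin":0,"claw":1}]'
python3 - <<'E'
from h import *
im=cams.read_camera("top")[155:240,210:310];a=cv2.resize(im,None,fx=5,fy=5)
s=cams.read_camera("side")[140:270,200:340];b=cv2.resize(s,None,fx=2.14,fy=2.14)
h=425;b=cv2.resize(s,(299,278));out=np.zeros((h,800,3),np.uint8);out[:425,:500]=a;out[:278,500:799]=b
cv2.imwrite("pics/p1.png",out[:,:,::-1])
E
```

```text
time_s: 4.28
tool_pos: [0.3973, -0.2393, 0.1154]
tool_rot: [179.9, 0.0, 68.5]
force: [-0.3, 1.2, 0.2]
grip_width: 0.0007
grasp_force: 0.0
```

View pics/p1.png

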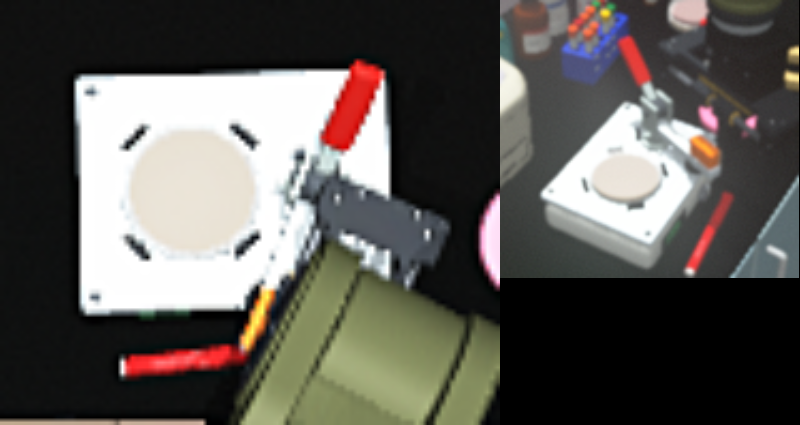

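The gripper is on the strap's -x side, beside the orange block (crop pixel 258,318). The body is clear of the lever. I'll close the 19 mm gap and begin turning.

```bash
python3 -m pendant '[{"tx":0.16,"ty":-0.08,"tz":0.06,"spin":0,"claw":1},{"tx":0.2,"ty":0,"tz":0,"spin":0,"claw":1},{"tx":0.138,"ty":-0.02,"tz":0,"spin":1,"claw":1},{"tx":0.138,"ty":-0.02,"tz":0,"spin":1,"claw":1},{"tx":0.138,"ty":-0.02,"tz":0,"spin":1,"claw":1},{"tx":0.138,"ty":-0.02,"tz":0,"spin":1,"claw":1},{"tx":0,"ty":0,"tz":0,"spin":0,"claw":1}]'
cat > w.py <<'E'
from h import *
o=env.get_obs();post=np.array([.498,-.2393])
d=o['tool_pos'][:2]-post;yaw=np.radians(o['tool_rot'][2])
x=np.array([np.cos(yaw),np.sin(yaw)]);y=np.array([-x[1],x[0]])
print("tool-frame x,r",d@x,d@y,"swing guess",o['tool_rot'][2]-2.64,"force",o['force'].round(1),"z",o['tool_pos'][2])
im=cams.read_camera("top");m=mask(im,(8,150,150),(20,255,255));m[:200 if 0 else 160]=0;m[235:]=0;m[:,:215]=0;m[:,300:]=0
v,u=np.nonzero(m);b=onz("top",(u.mean(),v.mean()),.124)[:2]-post;print("block",len(u),np.hypot(*b),"swing",np.degrees(np.arctan2(b[1],b[0]))-92.64)
E
python3 w.py
```

```text
time_s: 5.25
tool_pos: [0.4092, -0.1935, 0.1117]
tool_rot: [180.0, -0.0, 52.7]
force: [0.4, -1.0, 0.0]
grip_width: 0.0006
grasp_force: 0.0
tool-frame x,r -0.017457094891741232 0.09840396249328791 swing guess 50.014340249076746 force [ 0.4 -1.   0. ] z 0.11168716591335827
block 0 nan swing nanw.py:7: RuntimeWarning: Mean of empty slice.
  v,u=np.nonzero(m);b=onz("top",(u.mean(),v.mean()),.124)[:2]-post;print("block",len(u),np.hypot(*b),"swing",np.degrees(np.arctan2(b[1],b[0]))-92.64)
  ret = ret.dtype.type(ret / rcount)
```

```bash
python3 -m pendant '[{"tx":0.138,"ty":-0.02,"tz":0,"spin":1,"claw":1},{"tx":0.138,"ty":-0.02,"tz":0,"spin":1,"claw":1},{"tx":0.138,"ty":-0.02,"tz":0,"spin":1,"claw":1},{"tx":0.138,"ty":-0.02,"tz":0,"spin":1,"claw":1},{"tx":0.138,"ty":-0.02,"tz":0,"spin":1,"claw":1},{"tx":0.138,"ty":-0.02,"tz":0,"spin":1,"claw":1},{"tx":0.138,"ty":-0.02,"tz":0,"spin":1,"claw":1},{"tx":0.138,"ty":-0.02,"tz":0,"spin":1,"claw":1},{"tx":0.138,"ty":-0.02,"tz":0,"spin":1,"claw":1},{"tx":0,"ty":0,"tz":0,"spin":0,"claw":1}]'
python3 w.py 2>/dev/null
python3 - <<'E'
from h import *
a=cv2.resize(cams.read_camera("top")[155:240,210:310],(400,340));b=cv2.resize(cams.read_camera("side")[130:270,190:340],(400,373))[:340]
cv2.imwrite("pics/p2.png",np.hstack([a,b])[:,:,::-1])
E
```

```text
time_s: 6.55
tool_pos: [0.4529, -0.1508, 0.1115]
tool_rot: [-180.0, -0.0, 16.6]
force: [0.6, -0.5, 0.7]
grip_width: 0.0009
grasp_force: 0.0
tool-frame x,r -0.017867232062017 0.09775357615896282 swing guess 14.001458353743732 force [ 0.6 -0.5  0.7] z 0.11154794117280074
block 0 nan swing nan
```

View pics/p2.png

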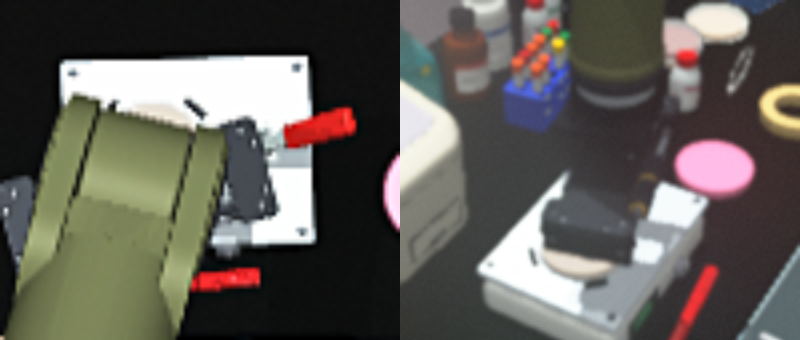

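The lever has turned with the strap (swing about 14°), and the dish and marker are in place. I'll finish to the stop gently.

```bash
python3 -m pendant '[{"tx":0.138,"ty":-0.02,"tz":0,"spin":1,"claw":1},{"tx":0.138,"ty":-0.02,"tz":0,"spin":1,"claw":1},{"tx":0.138,"ty":-0.02,"tz":0,"spin":1,"claw":1},{"tx":0.06,"ty":0,"tz":0,"spin":0.4,"claw":1},{"tx":0,"ty":0,"tz":0,"spin":0,"claw":1}]'
python3 -m pendant '[{"tx":0.03,"ty":0,"tz":0,"spin":0,"claw":1},{"tx":0,"ty":0,"tz":0,"spin":0,"claw":1}]'
python3 w.py 2>/dev/null
```

```text
time_s: 7.32
tool_pos: [0.4736, -0.1434, 0.1112]
tool_rot: [-180.0, 0.2, 2.9]
force: [-4.9, -0.1, 2.2]
grip_width: 0.0006
grasp_force: 2.5
time_s: 7.58
tool_pos: [0.4739, -0.1434, 0.1111]
tool_rot: [-180.0, 0.3, 2.9]
force: [-7.8, 1.6, 5.4]
grip_width: 0.0007
grasp_force: 4.2
tool-frame x,r -0.019183157784983976 0.09704445744764927 swing guess 0.28523809102509157 force [-7.8  1.6  5.4] z 0.11106767705924679
block 0 nan swing nan
```

```bash
python3 -m pendant '[{"tx":0.05,"ty":0,"tz":0,"spin":0,"claw":1},{"tx":0,"ty":0,"tz":0,"spin":0,"claw":1}]'
python3 -m pendant '[{"tx":-0.3,"ty":0,"tz":0,"spin":0,"claw":1},{"tx":-0.5,"ty":0,"tz":0,"spin":0,"claw":1},{"tx":0,"ty":0,"tz":-0.6,"spin":0,"claw":1},{"tx":0,"ty":0,"tz":-0.7,"spin":0,"claw":1},{"tx":0,"ty":0,"tz":-0.7,"spin":0,"claw":1},{"tx":0,"ty":0.7,"tz":-0.7,"spin":0,"claw":1},{"tx":0,"ty":0.8,"tz":0,"spin":0,"claw":1},{"tx":0,"ty":0.8,"tz":0,"spin":0,"claw":1},{"tx":0,"ty":0,"tz":0,"spin":0,"claw":1}]'
python3 w.py 2>/dev/null
python3 - <<'E'
from h import *
a=cv2.resize(cams.read_camera("top")[155:240,210:310],(400,340));b=cv2.resize(cams.read_camera("side")[130:270,190:340],(400,373))[:340]
cv2.imwrite("pics/p3.png",np.hstack([a,b])[:,:,::-1])
E
```

```text
time_s: 7.88
tool_pos: [0.4743, -0.1433, 0.1108]
tool_rot: [-179.9, 0.6, 2.9]
force: [-14.7, 0.8, 9.6]
grip_width: 0.0004
grasp_force: 7.1
time_s: 9.0
tool_pos: [0.4443, -0.2637, 0.2464]
tool_rot: [179.9, -0.1, 2.6]
force: [-0.4, 0.3, -0.3]
grip_width: 0.0004
grasp_force: 0.0
tool-frame x,r -0.05475293311256286 -0.02193688197045238 swing guess -0.017762498539685367 force [-0.4  0.3 -0.3] z 0.24636119065228176
block 27 0.08914385029808311 swing 0.33940878861804435
```

View pics/p3.png

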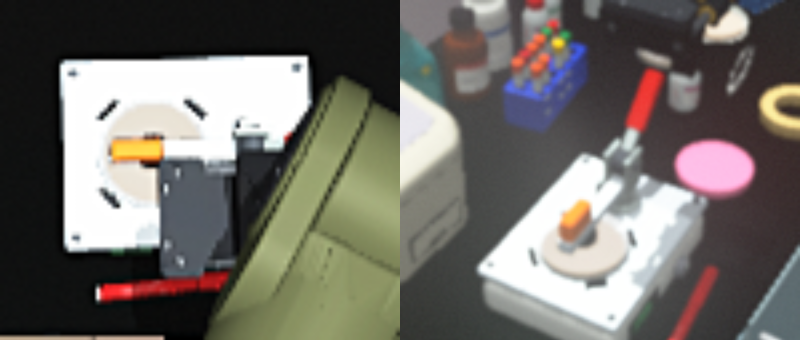

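The strap lies over the middle of the dish (measured swing 0.3°), with the block at (136,150) in the left crop, and the lever is still up. Now move over the lever and press down.

```bash
python3 -m pendant '[{"tx":0.55,"ty":0.2,"tz":0,"spin":0,"claw":1},{"tx":0.55,"ty":0.2,"tz":0,"spin":0,"claw":1},{"tx":0,"ty":0,"tz":0,"spin":0,"claw":1},{"tx":0,"ty":0,"tz":0,"spin":0,"claw":1}]'; python3 w.py 2>/dev/null
python3 -m pendant '[{"tx":0,"ty":0,"tz":0.3,"spin":0,"claw":1},{"tx":0,"ty":0,"tz":0.2,"spin":0,"claw":1},{"tx":0,"ty":0,"tz":0.2,"spin":0,"claw":1},{"tx":0,"ty":0,"tz":0.2,"spin":0,"claw":1},{"tx":0,"ty":0,"tz":0.2,"spin":0,"claw":1},{"tx":0,"ty":0,"tz":0,"spin":0,"claw":1}]'; python3 w.py 2>/dev/null
```

```text
time_s: 9.65
tool_pos: [0.5008, -0.276, 0.2465]
tool_rot: [-180.0, 0.0, 3.0]
force: [0.3, -0.2, 0.4]
grip_width: 0.0005
grasp_force: 0.0
tool-frame x,r 0.0008744737063378634 -0.03683392735635852 swing guess 0.36986647786287863 force [ 0.3 -0.2  0.4] z 0.2465189813379142
block 25 0.09020499437340741 swing 0.6166527832252058
time_s: 10.45
tool_pos: [0.5005, -0.277, 0.1904]
tool_rot: [-179.9, 0.1, 2.9]
force: [0.1, 0.0, 0.4]
grip_width: 0.0005
grasp_force: 0.0
tool-frame x,r 0.0005552870874330414 -0.03773821468228012 swing guess 0.27183315868055047 force [0.1 0.  0.4] z 0.1904361287911515
block 25 0.09020499437340741 swing 0.6166527832252058
```

Run:
```python
from h import *
b=cv2.resize(cams.read_camera("side")[130:270,190:340],(643,600));w=cams.read_camera("wrist")
cv2.imwrite("pics/p4.png",np.hstack([b[:384*600//600],][:1])[:,:,::-1])
```

```text
(no output)
```

View pics/p4.png

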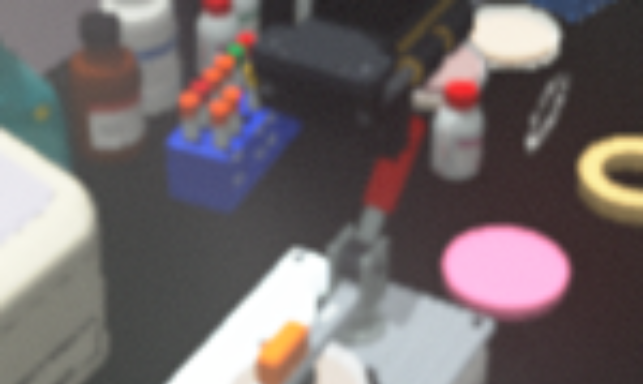

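The fingertip (395,140) is right at the red grip and about to meet it, and the strap is unmoved. Press on down.

```bash
python3 -m pendant '[{"tx":0,"ty":0.08,"tz":0,"spin":0,"claw":1},{"tx":0,"ty":0,"tz":0.1,"spin":0,"claw":1},{"tx":0,"ty":0,"tz":0.1,"spin":0,"claw":1},{"tx":0,"ty":0,"tz":0.1,"spin":0,"claw":1}]'; python3 -m pendant '[{"tx":0,"ty":0,"tz":0.1,"spin":0,"claw":1},{"tx":0,"ty":0,"tz":0.1,"spin":0,"claw":1},{"tx":0,"ty":0,"tz":0.1,"spin":0,"claw":1}]';python3 w.py 2>/dev/null
```

```text
time_s: 11.1
tool_pos: [0.5014, -0.2812, 0.1765]
tool_rot: [180.0, -0.0, 2.9]
force: [-0.3, -0.4, 4.0]
grip_width: 0.0006
grasp_force: 1.3
time_s: 11.48
tool_pos: [0.5012, -0.2815, 0.1613]
tool_rot: [180.0, -0.0, 2.9]
force: [-0.2, -1.2, 3.3]
grip_width: 0.0003
grasp_force: 1.5
tool-frame x,r 0.0010675244196260874 -0.04230275633555394 swing guess 0.26653826802204517 force [-0.2 -1.2  3.3] z 0.1612979984139967
block 25 0.08899694161343404 swing 0.7219097155671932
```

```bash
python3 -m pendant '[{"tx":0,"ty":0,"tz":0.1,"spin":0,"claw":1},{"tx":0,"ty":0,"tz":0.1,"spin":0,"claw":1},{"tx":0,"ty":0,"tz":0.1,"spin":0,"claw":1},{"tx":0,"ty":0,"tz":0,"spin":0,"claw":1}]'; python3 -m pendant '[{"tx":0,"ty":0,"tz":0.1,"spin":0,"claw":1},{"tx":0,"ty":0,"tz":0,"spin":0,"claw":1}]';python3 -m pendant '[{"tx":0,"ty":0,"tz":0.06,"spin":0,"claw":1},{"tx":0,"ty":0,"tz":0,"spin":0,"claw":1}]';python3 w.py 2>/dev/null
```

```text
time_s: 12.02
tool_pos: [0.5008, -0.2809, 0.1458]
tool_rot: [-179.9, 0.1, 2.9]
force: [0.2, -0.7, 0.7]
grip_width: 0.0006
grasp_force: 0.2
time_s: 12.28
tool_pos: [0.501, -0.2812, 0.1411]
tool_rot: [-180.0, 0.0, 2.9]
force: [0.3, 0.1, 2.2]
grip_width: 0.0004
grasp_force: 0.8
time_s: 12.52
tool_pos: [0.5011, -0.2815, 0.1391]
tool_rot: [180.0, 0.0, 2.9]
force: [-1.7, -2.2, 7.1]
grip_width: 0.0005
grasp_force: 3.2
tool-frame x,r 0.0009581319871490099 -0.04231295660316904 swing guess 0.26139635816626594 force [-1.7 -2.2  7.1] z 0.13912677593594697
block 26 0.08972380806638108 swing 0.6959865407725943
```

```bash
for i in 1 2 3; do :; done; python3 -m pendant '[{"tx":0,"ty":0,"tz":0.05,"spin":0,"claw":1},{"tx":0,"ty":0,"tz":0,"spin":0,"claw":1}]';python3 -m pendant '[{"tx":0,"ty":0,"tz":0.05,"spin":0,"claw":1},{"tx":0,"ty":0,"tz":0,"spin":0,"claw":1}]';python3 -m pendant '[{"tx":0,"ty":0,"tz":0.04,"spin":0,"claw":1},{"tx":0,"ty":0,"tz":0,"spin":0,"claw":1}]'
```

```text
time_s: 12.82
tool_pos: [0.5012, -0.2816, 0.1388]
tool_rot: [179.9, -0.0, 2.9]
force: [-5.8, 0.3, 17.0]
grip_width: 0.0006
grasp_force: 8.6
time_s: 13.08
tool_pos: [0.5015, -0.2816, 0.1384]
tool_rot: [179.9, -0.0, 2.9]
force: [-9.2, 2.9, 27.7]
grip_width: 0.0004
grasp_force: 14.0
time_s: 13.32
tool_pos: [0.5023, -0.2817, 0.1382]
tool_rot: [179.8, -0.1, 2.9]
force: [-11.4, 3.1, 35.5]
grip_width: 0.0001
grasp_force: 17.8
```

The lever is hard at its stop (35 N, no more travel). Retreat up and check.

```bash
python3 -m pendant '[{"tx":0,"ty":0,"tz":-0.2,"spin":0,"claw":1},{"tx":0,"ty":0,"tz":-0.5,"spin":0,"claw":1},{"tx":0,"ty":0,"tz":-0.8,"spin":0,"claw":1},{"tx":0,"ty":0.8,"tz":-0.8,"spin":0,"claw":1},{"tx":0,"ty":1,"tz":0,"spin":0,"claw":1},{"tx":0,"ty":1,"tz":0,"spin":0,"claw":1},{"tx":0,"ty":1,"tz":0,"spin":0,"claw":1},{"tx":0,"ty":1,"tz":0,"spin":0,"claw":1},{"tx":0,"ty":0,"tz":0,"spin":0,"claw":1}]';python3 w.py
python3 - <<'E'
from h import *
t=cams.read_camera("top");a=cv2.resize(t[155:240,210:310],(400,340));s=cams.read_camera("side");b=cv2.resize(s[130:270,190:340],(400,373))[:340]
cv2.imwrite("pics/p5.png",np.hstack([a,b])[:,:,::-1])
E
```

```text
time_s: 14.45
tool_pos: [0.5107, -0.5248, 0.2428]
tool_rot: [-179.9, 0.2, 2.6]
force: [-0.2, 0.2, 0.5]
grip_width: 0.0003
grasp_force: 0.0
tool-frame x,r -0.00010997506245918629 -0.285779420372834 swing guess -0.06988137501092773 force [-0.2  0.2  0.5] z 0.24275555596641163
block 28 0.08954958205937094 swing 2.5601385556607283
```

View pics/p5.png

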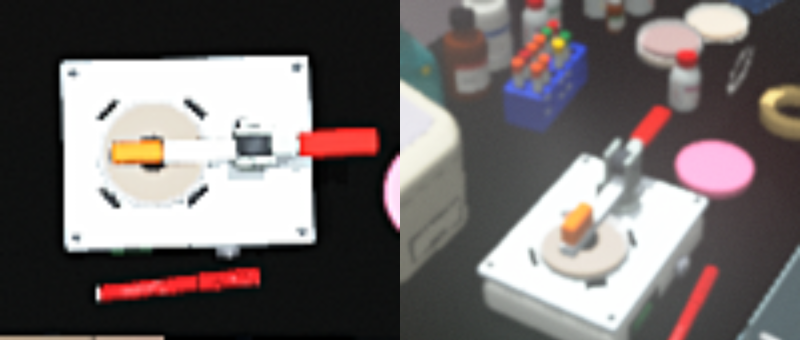

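The lever is down, but the block reading moved from 0.5° to 2.6°: the side load may have nudged the strap. I'll verify with the lever grip's direction.

```bash
cat > v.py <<'E'
from h import *
ims=[cams.read_camera("top").astype(float) for _ in range(4)];im=np.mean(ims,0).astype(np.uint8)
def cen(m,box,z):
    k=np.zeros_like(m);u0,v0,u1,v1=box;k[v0:v1,u0:u1]=m[v0:v1,u0:u1];v,u=np.nonzero(k);return onz("top",(u.mean(),v.mean()),z)[:2],len(u)
hsv=cv2.cvtColor(im,cv2.COLOR_RGB2HSV)
O,n=cen(cv2.inRange(hsv,(8,120,120),(22,255,255)),(225,180,262,205),.124)
L,n2=cen(cv2.inRange(hsv,(0,150,100),(6,255,255))|cv2.inRange(hsv,(174,150,100),(180,255,255)),(278,175,312,205),.121)
d=O-L;print(O,n,L,n2,"len",np.hypot(*d),"swing",np.degrees(np.arctan2(d[1],d[0]))-92.64)
D,n3=cen(cv2.inRange(hsv,(0,8,140),(25,70,240)),(228,172,268,215),.075);print("dish",D,n3)
E
python3 v.py
```

```text
[ 0.49024744 -0.15021905] 42 [ 0.50219976 -0.30304187] 136 len 0.15328950020230978 swing 1.8320176892138136
dish [ 0.49322893 -0.16130173] 314
```

About 1.8°, so the strap crept roughly 3 mm out. I'll push it home again from the same side with the lever staying down.

```bash
python3 -m pendant '[{"tx":-0.4,"ty":-0.8,"tz":0,"spin":0,"claw":1},{"tx":-0.4,"ty":-0.98,"tz":0,"spin":0,"claw":1},{"tx":0,"ty":-0.98,"tz":0,"spin":0,"claw":1},{"tx":0,"ty":-0.98,"tz":0,"spin":0,"claw":1},{"tx":0,"ty":-0.98,"tz":0,"spin":0,"claw":1},{"tx":0,"ty":-0.98,"tz":0,"spin":0,"claw":1},{"tx":0,"ty":-0.98,"tz":0,"spin":0,"claw":1},{"tx":0,"ty":-0.98,"tz":0,"spin":0,"claw":1},{"tx":0,"ty":0,"tz":0,"spin":0,"claw":1},{"tx":0,"ty":0,"tz":0,"spin":0,"claw":1}]'; python3 w.py
python3 -m pendant '[{"tx":0,"ty":0,"tz":0.5,"spin":0,"claw":1},{"tx":0,"ty":0,"tz":0.5,"spin":0,"claw":1},{"tx":0,"ty":0,"tz":0.5,"spin":0,"claw":1},{"tx":0,"ty":0,"tz":0.5,"spin":0,"claw":1},{"tx":0,"ty":0,"tz":0.5,"spin":0,"claw":1},{"tx":0,"ty":0,"tz":0.1,"spin":0,"claw":1},{"tx":0,"ty":0,"tz":0,"spin":0,"claw":1}]';python3 w.py 2>/dev/null
```

```text
time_s: 16.05
tool_pos: [0.4538, -0.1406, 0.247]
tool_rot: [179.9, -0.0, 2.9]
force: [0.2, -0.3, -0.1]
grip_width: 0.0007
grasp_force: 0.0
tool-frame x,r -0.03903953228137053 0.10079190863547434 swing guess 0.3047482581122063 force [ 0.2 -0.3 -0.1] z 0.24698936552956702
block 0 nan swing nan
time_s: 16.98
tool_pos: [0.4541, -0.1411, 0.1167]
tool_rot: [-180.0, 0.0, 2.8]
force: [-1.0, -0.7, 0.7]
grip_width: 0.0001
grasp_force: 0.0
tool-frame x,r -0.03899609958711401 0.10023553543406216 swing guess 0.20030081116551512 force [-1.  -0.7  0.7] z 0.11673379440863678
block 0 nan swing nanw.py:7: RuntimeWarning: Mean of empty slice.
  v,u=np.nonzero(m);b=onz("top",(u.mean(),v.mean()),.124)[:2]-post;print("block",len(u),np.hypot(*b),"swing",np.degrees(np.arctan2(b[1],b[0]))-92.64)
  ret = ret.dtype.type(ret / rcount)
```

```bash
python3 -m pendant '[{"tx":0.12,"ty":0.04,"tz":0.1,"spin":0,"claw":1},{"tx":0.12,"ty":0,"tz":0,"spin":0,"claw":1},{"tx":0,"ty":0,"tz":0,"spin":0,"claw":1}]'; for k in 1; do python3 -m pendant '[{"tx":0.05,"ty":0,"tz":0,"spin":0,"claw":1},{"tx":0,"ty":0,"tz":0,"spin":0,"claw":1}]'; python3 -m pendant '[{"tx":0.05,"ty":0,"tz":0,"spin":0,"claw":1},{"tx":0,"ty":0,"tz":0,"spin":0,"claw":1}]';python3 -m pendant '[{"tx":0.05,"ty":0,"tz":0,"spin":0,"claw":1},{"tx":0,"ty":0,"tz":0,"spin":0,"claw":1}]';done
```

```text
time_s: 17.4
tool_pos: [0.4669, -0.1417, 0.1118]
tool_rot: [-180.0, -0.0, 2.9]
force: [-0.6, 1.0, -0.1]
grip_width: 0.0005
grasp_force: 0.0
time_s: 17.65
tool_pos: [0.4688, -0.1416, 0.1116]
tool_rot: [180.0, -0.0, 2.9]
force: [0.3, -0.1, -0.0]
grip_width: 0.0007
grasp_force: 0.0
time_s: 17.9
tool_pos: [0.471, -0.1416, 0.1115]
tool_rot: [180.0, 0.0, 2.9]
force: [0.7, -0.5, 0.2]
grip_width: 0.0004
grasp_force: 0.1
time_s: 18.15
tool_pos: [0.4713, -0.1416, 0.1113]
tool_rot: [-180.0, 0.3, 2.9]
force: [-6.9, -0.5, 5.8]
grip_width: 0.0004
grasp_force: 3.5
```

Contact came 3 mm early, which confirms the creep. Push on until it reaches about 0.474.

```bash
python3 -m pendant '[{"tx":0.05,"ty":0,"tz":0,"spin":0,"claw":1},{"tx":0,"ty":0,"tz":0,"spin":0,"claw":1}]'; python3 -m pendant '[{"tx":0.04,"ty":0,"tz":0,"spin":0,"claw":1},{"tx":0,"ty":0,"tz":0,"spin":0,"claw":1}]';python3 -m pendant '[{"tx":0.04,"ty":0,"tz":0,"spin":0,"claw":1},{"tx":0,"ty":0,"tz":0,"spin":0,"claw":1}]'
```

```text
time_s: 18.4
tool_pos: [0.4735, -0.1413, 0.1111]
tool_rot: [-180.0, 0.3, 2.9]
force: [-6.6, 0.3, 5.1]
grip_width: 0.0006
grasp_force: 3.7
time_s: 18.65
tool_pos: [0.4737, -0.1413, 0.1109]
tool_rot: [-179.9, 0.6, 2.9]
force: [-12.4, 1.4, 8.9]
grip_width: 0.0001
grasp_force: 6.3
time_s: 18.9
tool_pos: [0.4739, -0.1413, 0.1107]
tool_rot: [-179.9, 0.8, 2.8]
force: [-16.9, 1.2, 13.2]
grip_width: 0.0005
grasp_force: 8.5
```

```bash
python3 -m pendant '[{"tx":-0.4,"ty":0,"tz":0,"spin":0,"claw":1},{"tx":-0.5,"ty":0,"tz":0,"spin":0,"claw":1},{"tx":0,"ty":0,"tz":-0.7,"spin":0,"claw":1},{"tx":0,"ty":0,"tz":-0.8,"spin":0,"claw":1},{"tx":0,"ty":0,"tz":-0.8,"spin":0,"claw":1},{"tx":0,"ty":0.9,"tz":-0.3,"spin":0,"claw":1},{"tx":0,"ty":0.9,"tz":0,"spin":0,"claw":1},{"tx":0,"ty":0.9,"tz":0,"spin":0,"claw":1},{"tx":0,"ty":0.9,"tz":0,"spin":0,"claw":1},{"tx":0,"ty":0.9,"tz":0,"spin":0,"claw":1}]'
python3 -m pendant '[{"tx":0,"ty":0.9,"tz":0,"spin":0,"claw":1},{"tx":0,"ty":0.9,"tz":0,"spin":0,"claw":1},{"tx":0,"ty":0.9,"tz":0,"spin":0,"claw":1},{"tx":0,"ty":0,"tz":0,"spin":0,"claw":1}]'; python3 v.py
python3 - <<'E'
from h import *
t=cams.read_camera("top");a=cv2.resize(t[155:240,210:310],(400,340));s=cams.read_camera("side");b=cv2.resize(s[130:270,190:340],(400,373))[:340]
cv2.imwrite("pics/p6.png",np.hstack([a,b])[:,:,::-1])
E
```

```text
time_s: 20.15
tool_pos: [0.4468, -0.3697, 0.2416]
tool_rot: [180.0, -0.0, 2.9]
force: [0.6, -0.3, 0.3]
grip_width: 0.0005
grasp_force: 0.0
time_s: 20.65
tool_pos: [0.4513, -0.5071, 0.2399]
tool_rot: [180.0, 0.1, 2.6]
force: [-0.0, 0.4, -0.4]
grip_width: 0.0007
grasp_force: 0.0
[ 0.49364135 -0.14863796] 34 [ 0.49986212 -0.30371767] 132 len 0.15520442539798712 swing -0.3429012654910366
dish [ 0.49284146 -0.16132177] 328
```

View pics/p6.png

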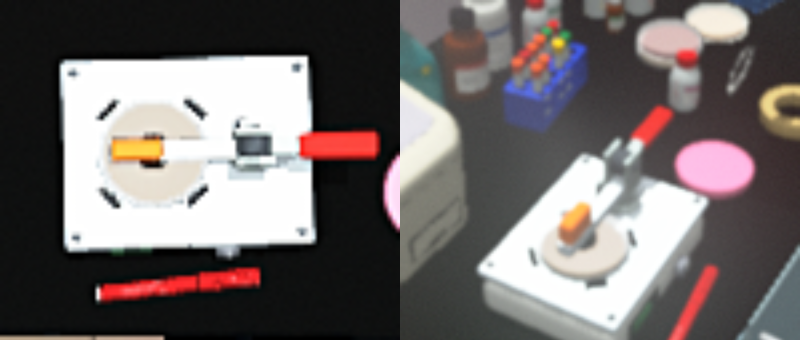

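The strap is back over the dish centre (swing about 0°), the lever is level, and the dish and marker are unmoved. The robot is clear of everything.

```bash
python3 -c "
from cell import env
print(env.sign_off())"
```

```text
the job is handed in; nothing more can be done
None
```

The job is handed in: the strap is at its stop over the dish and the red lever is fully down; pressing the lever nudged the strap about 2° off, so I pushed it back to its stop with the lever still down.

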